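# Start up the leather edge burnisher

### The arm

A 6-joint arm with a two-finger parallel gripper is mounted at the origin on the work surface. World frame = base frame: x ahead of the robot, y to its left, z up, the work surface at z = 0. Lengths are in m, angles in rad, forces in N, time in s.
With the tool pointing down it reaches from about 0.375 to 0.975 m from the base axis. Payload 3.8 kg.
Tool frame: the origin (TCP) lies at the centre of the arm's flange, where the gripper is bolted on; the fingertips stand 173 mm ahead of it and the grasp point (between the pads) lies 155 mm ahead of it (bot.tip_reach is the distance from the TCP to the fingertips, in m); z points along the fingers, y is the line along which they close (so a half turn about z gives the same grasp; the last joint's range is limited). The gripper opens to 85 mm and grips with 20 to 120 N. Pads are 22 mm wide; open, the fingers measure 114 mm over their backs; the gripper's body (76 mm by 85 mm) begins 54 mm behind the grasp point. The pads swing forward as they close: fully open they stand 13 mm farther back than shut.
Start: joints at [-1.224, 0.264, 1.604, -0, 1.274, -0.037], TCP at [0.253, -0.626, 0.405] pointing down, gripper open.
Joint ranges: [-2.63, 2.63], [-0.94, 2.18], [0.31, 2.57], [-1.31, 4.45], [0, 2.66], [-2.55, 2.55]. Speed limits (rad/s): [2.57, 2.57, 3.14, 3.14, 3.14, 3.14].

### API

Orientations are given as a rotation vector (axis times angle).
In Python, from workcell import bot gives the robot as it stands.
- The arm moves only by the tool drive_tool, never from a script. Its arguments are lists of equal length, an entry for each row: "claw": the finger opening in mm, from 0 to 85.4; "slide": the shift along the world's x, y, z each as a share of 0.5 m, from -1 to 1, a list of three; "yaw": the turn about the world's z as a share of 180 degrees, from -1 to 1. A call has 1 to 8 rows; each row is the pose to reach, as a shift and turn from the pose commanded when the call began, turning the shorter way round; what a row does not reach only later rows make up. A row lasts 1/12 s, in which the tool goes at most 41.7 mm and 7.16 degrees, less where a joint would pass 70% of its speed; a pose out of reach is approached as far as the arm can. A call with a number of a shift or a turn outside -1 to 1 is refused whole. A call with a gripper value outside its range is refused whole. The fingers move at their own pace and stop on an object; "newtons" is the grip in N (left out, the last holds). Time passes only in rows, so rows that repeat a pose let the fingers close. It gives the time, the measured TCP pose, the force, the opening and the grip force at its end, in the units of the state.
- bot.read_state(): the state, without advancing time (a new reading comes with each control period).
- bot.read_camera(name): name is "scene" or "top" or "wrist"; returns a dict with "color" (400x640x3 uint8, red, green, blue), "depth" (400x640 float32, m along the optical axis (not along the pixel's ray), 0 where there is no reading), "mtx" (3x3 intrinsics, pixels), "k1" (the pictures are not rectified: a ray, as slopes to the right and down, at radius r is drawn at 1 + k1 r^2 times it, then the intrinsics apply), "eye" and "rotation" of the camera in the world. Camera axes: x right, y up, looking along -z (the intrinsics and any distortion apply to the point x, -y, -z); pixel columns grow to the right and rows downward; lengths in m; the calibration is good to about 2 mm. A picture is of the moment at which its call begins.
- bot.finish_job(): hands the job in; it is judged then, once.
The state is a dict: "time": time; "q": joint angles; "joint_vel": joint speeds; "joint_torque": joint torques, N m; "tool_pos": TCP position; "tcp_rot": TCP orientation; "wrist_force": force on the tool from outside, world axes, zero at the start; "torque": the same for the moment, N m; "width": opening from 0.0 (shut) to 1.0 (fully open); "grip_force": force on a finger pad.
Only numpy, scipy, OpenCV 4.12 (cv2) and the standard library are available. Lean on these libraries where they do the work, as an engineer would, in place of code of your own. Each camera call takes 0.05 s, during which the arm holds its last target. There are 200 camera calls.

### The job

Get the edge-finishing machines running in the proper order: first switch on the dust extractor by pressing the raised end of its rocker until it tips over and stays down, then switch on the burnisher's rocker the same way, and then push the burnisher's start button (the small round straight-sided one next to the rocker) right in and let it come back out. Do not press the mushroom-headed stop button or turn the speed dial, and leave the jar, mug, maul and water bottle where they are.

Things in the scene. Friction and masses are not known exactly. Their poses are not given: they have to be found in the camera images.
- extractor: Dust extractor: white steel box 240 x 160 x 200 mm (x, y, z), dark louvres on front and flanks, fixed to the bench left or right of the burnisher. Origin: centre of its underside; x from its front (robot side) to its back, z up. Its level top at 200 mm carries a rocker switch near the front and a loose jar near the back.
- extractor_switch: Fixed grey rim of the extractor's rocker switch, 54 (x) by 35 mm (y), 4 mm high, on the extractor's top 70 mm ahead of its centre. Origin: its centre on the top face; z out of the face (up), x towards the end to press (away from the robot). The black rocker in it is 46 mm long (x), 26 wide (y), hinged about y on a line 7 mm above the origin.
- extractor_rocker (a joint): 0 = off, 0.34 rad = on; snaps over half way and stays. The rocker's two halves form a shallow V. Off: -x half level, 7 mm above the face; +x half slopes up to 14.5 mm at its end. On: +x half level at 7 mm, -x end raised. Press the +x half about 14 mm from the middle; it takes 4 to 5 N there.
- burnisher: Burnisher: grey housing 210 x 320 mm (x, y), 105 mm high in front, 150 behind, fixed; sloping aluminium panel on top; wooden mandrel (+y end) and sanding drum (-y end) on a shaft 65 mm up, reaching 230 mm either side. Origin: centre of underside; x front (robot side) to back, z up. Along mid panel, all black: rocker (y 105 mm), start (30), stop (-45), speed dial (-112).
- mains_switch: Fixed grey rim of the burnisher's rocker switch, at the +y end of the sloping panel; same switch as the extractor's in every size and force. Origin: its centre on the panel face; z out of the panel (up, leaning 0.22 rad towards the robot), x up the slope (away from the robot) towards the end to press, y along the row of controls.
- mains_rocker (a joint): Burnisher's rocker: 0 = off (the end away from the robot, +x, is raised), 0.34 rad = on (that end pressed down). Works as extractor_rocker.
- start_housing: Steel bezel ring of the start button, 34 mm across, 4 mm high, on the burnisher's panel 75 mm from the rocker. Origin: its centre on the panel face; axes as mains_switch. The button in it is a black straight-sided cylinder 26 mm across, its flat top 13 mm above the panel face when out, 7 mm when fully in.
- start (a joint): Start button travel along -z of its housing: 0 = out, 0.006 m = fully in; spring 1.8 N rising to 5.4 N, springs back by itself.
- stop_housing: Steel bezel ring of the stop button, 36 mm across, on the panel 75 mm beyond the start button (-y). Origin and axes as for start_housing. The stop button has a black mushroom head 40 mm across, top 24 mm above the panel. Not to be pressed.
- stop (a joint): Stop button travel: 0 = out, 0.005 m = fully in. Must stay out.
- dial (a joint): Speed dial angle, 0 to 4.8 rad, set anywhere at the start. Must not be turned.
- dial_mark (a point): White index line on the speed dial (black round knob, 30 mm across, 21 mm high, at the -y end of the panel): the outer end of the line, 15 mm from the dial's axis.
- edge_paint: Jar of edge paint, 48 mm across, 62 mm high, loose on the back of the extractor's top. Origin: centre of its underside. Leave alone.
- coffee_cup: White mug, 72 mm across, 75 mm high, loose on the bench in front of the machines. Origin: centre of its underside. Leave alone.
- maul: Leather maul lying on the bench in front of the machines: white conical head up to 60 mm across, 85 mm long, on its +x end, and a wooden handle; 235 mm long in all along its x. Origin: on the bench below the inner end of the handle's neck, 100 mm from the handle's end. Leave alone.
- water_bottle: Clear water bottle with a blue cap, 64 mm across, 200 mm high, standing behind the machines. Origin: centre of its underside. Leave alone.

How it is judged:
On the way, in this order (a step that is already met when the one before it is completed fails the run):
1. the extractor is switched on while the burnisher is still off (value of joint extractor_rocker above 0.28 rad and value of joint mains_rocker below 0.1 rad), for 0.1 s.
2. the burnisher's rocker is switched on (value of joint mains_rocker above 0.28 rad), for 0.1 s.
3. the start button is pushed right in (value of joint start above 0.0045 m), for 0.04 s.
4. the start button is back out (value of joint start below 0.0015 m), for 0.1 s.
At the end, for the whole second after the job is handed in: Both rockers are on (past 0.28 of 0.34 rad), the start button has been pushed in at least 4.5 of its 6 mm and is back out, the stop button is out, the dial's mark is within 4 mm of where it was, and jar, mug, maul and bottle are within 20 mm of where they were (value of joint each of extractor_rocker, mains_rocker above 0.28 rad and value of joint each of start, stop below 0.0015 m and distance of dial_mark from where it was at the start of the episode below 0.004 m and distance of each of edge_paint, coffee_cup, maul, water_bottle from where it was at the start of the episode below 0.02 m); the robot touches nothing.
It fails at once if the burnisher's rocker is switched on while the extractor is off (value of joint mains_rocker above 0.2 rad and value of joint extractor_rocker below 0.14 rad).
It fails at once if the start button is pressed while the burnisher's rocker is off (value of joint start above 0.003 m and value of joint mains_rocker below 0.14 rad).
It fails at once if the stop button is pressed (value of joint stop above 0.0025 m).
It fails at once if the speed dial is turned (distance of dial_mark from where it was at the start of the episode above 0.006 m).
It fails at once if the jar, mug, maul or bottle is shifted, lifted or knocked over (distance of any of edge_paint, coffee_cup, maul, water_bottle from where it was at the start of the episode above 0.03 m or angle between any of edge_paint, coffee_cup, water_bottle's own z axis and vertical above 0.5 rad).
It also fails if it takes over 45 s, if anything falls off the work surface, if the arm or the gripper's body presses on something with over 40 N, if the wrist force passes 120 N, or if a joint passes its speed limit or range.

## Working session

There is one attempt and no reset: what is moved stays moved. The work goes in short steps, Python scripts to look and compute and a tool call to move; the robot and the scene stay as the last step left them, time stands still between calls to the robot, and variables do not carry over. Pictures are saved under pics/ and viewed, at most 10 in all, crops included, and the job is handed in when it is done.

Besides the shell and the picture viewer there is one more tool, called after "Emit:" as name(argument=value, ...), one argument or row to a line, values as JSON. drive_tool: Moves the arm, as the interface text tells. Shift numbers are shares of 0.5 m and turn numbers shares of 180 degrees, none past 1 either way. Its arguments: {"type":"object","properties":{"claw":{"type":"array","items":{"type":"number"}},"slide":{"type":"array","items":{"type":"array","items":{"type":"number"}}},"yaw":{"type":"array","items":{"type":"number"}},"newtons":{"type":"number"}},"required":["claw","slide","yaw"]}

```bash
mkdir -p pics; cat > h.py <<'E'
import numpy as np, cv2
from workcell import bot
def shot(n):
    c=bot.read_camera(n); np.savez(f'{n}.npz',**c); cv2.imwrite(f'pics/{n}0.png',c['color'][:,:,::-1]); return c
def rays(c,px):
    px=np.array(px,float).reshape(-1,1,2)
    # k1 only radial model = OpenCV's
    u=cv2.undistortPoints(px,c['mtx'],np.array([float(c['k1']),0,0,0]))[:,0]
    d=np.c_[u[:,0],-u[:,1],-np.ones(len(u))]
    return d@np.array(c['rotation']).T   # scale = depth
def pts(c,px):
    r=rays(c,px); z=np.array([np.median(c['depth'][int(v)-1:int(v)+2,int(u)-1:int(u)+2]) for u,v in px])
    return c['eye']+r*z[:,None]
def onplane(c,px,n,d):  # n.p=d
    r=rays(c,px); n=np.array(n); return c['eye']+r*((d-n@c['eye'])/(r@n))[:,None]
E
python3 - <<'E'
from h import *
for n in('scene','top'):
    c=shot(n);print(n,c['eye'],np.array(c['rotation']).round(3).tolist(),c['k1'],c['mtx'].tolist())
s=bot.read_state();print(s)
E
```

```text
scene [ 1.32258021 -0.25482946  0.8724355 ] [0.737, 0.52, 1.205] -0.07592573663364596 [[468.034270102125, 0.0, 319.7534975745834], [0.0, 468.034270102125, 201.9214861145913], [0.0, 0.0, 1.0]]
top [ 0.35608704 -0.01361613  1.22261953] [0.156, -0.122, -1.578] -0.07617784176096089 [[404.08843858549284, 0.0, 318.43503186195113], [0.0, 404.08843858549284, 194.11387988468084], [0.0, 0.0, 1.0]]
{'time': 0.1, 'q': array([-1.22392662e+00,  2.64687760e-01,  1.60524095e+00, -1.70808591e-06,
        1.27368878e+00, -3.69050691e-02]), 'joint_vel': array([-0.00056627, -0.00111355, -0.00218017, -0.00044935,  0.00154641,
       -0.00110422]), 'joint_torque': array([-9.65773484e-05, -5.16706359e+01, -3.68590808e+01, -2.06977143e-05,
        6.27947520e-03, -3.59471002e-06]), 'tool_pos': array([ 0.25262644, -0.62561305,  0.40347756]), 'tcp_rot': array([-3.08196819e+00, -5.98758633e-01,  4.93186266e-04]), 'wrist_force': array([-0.68425317, -0.52163604,  0.13111665]), 'torque': array([-0.0479249 , -0.00033709, -0.00488136]), 'grip_force': 0.0, 'width': 0.9989249132135565}
```

View pics/top0.png

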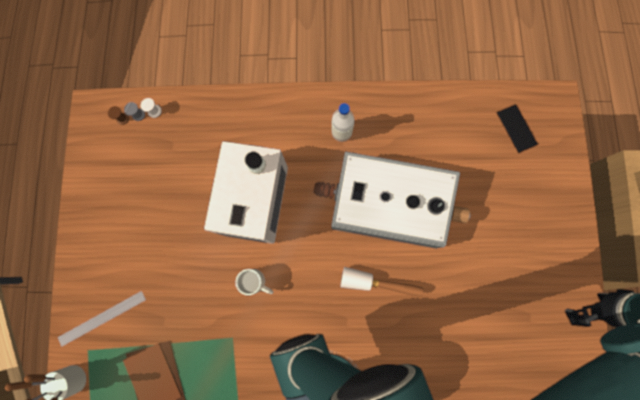

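View pics/scene0.png

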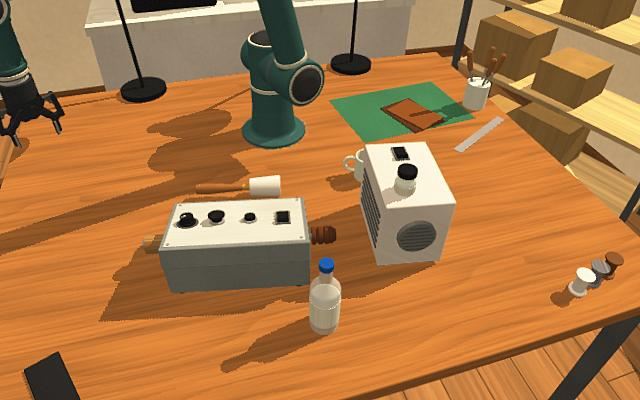

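Top view: the extractor's rocker is at (237,215) and its jar at (254,161). On the burnisher panel are the rocker (358,191), start (386,196), stop (414,201) and dial (437,205). The mug is at (249,281), the maul head at (357,279) and the bottle at (343,122). The scene view shows the same layout from behind. Next I'll measure the points.

```bash
python3 - <<'E'
s=open('h.py').read().replace("@np.array(c['rotation']).T","@cv2.Rodrigues(np.array(c['rotation']))[0].T")
open('h.py','w').write(s)
E
python3 - <<'E'
from h import *
P={}
L={'top':{'ext':(237,215),'mains':(358,191),'start':(386,196),'stop':(414,201),'dial':(437,205)},
'scene':{'ext':(401,153),'mains':(283,217),'start':(250,216),'stop':(216,216),'dial':(187,219)}}
C={}
for n in L:
    c=dict(np.load(n+'.npz'));C[n]=c
    g=cv2.cvtColor(c['color'],cv2.COLOR_RGB2GRAY)
    for th in (90,):
        _,_,st,ce=cv2.connectedComponentsWithStats((g<th).astype(np.uint8))
        for k,p in L[n].items():
            i=1+np.argmin(np.linalg.norm(ce[1:]-p,axis=1)); P[n,k]=ce[i]
            q=pts(c,[ce[i]])[0]; print(n,k,ce[i].round(1),st[i],q.round(4))
# triangulate
for k in L['top']:
    A=[];b=[]
    for n in L:
        r=rays(C[n],[P[n,k]])[0];r/=np.linalg.norm(r);M=np.eye(3)-np.outer(r,r);A.append(M);b.append(M@C[n]['eye'])
    x=np.linalg.lstsq(np.vstack(A),np.hstack(b),rcond=None)[0];print('tri',k,x.round(4))
# faces: white pixels planar fit from depth
c=C['top'];
for nm,(u0,u1,v0,v1) in {'ext':(222,265,180,200),'pan':(345,450,165,240)}.items():
    px=[(u,v) for u in range(u0,u1,2) for v in range(v0,v1,2) if c['color'][v,u].min()>170]
    p=pts(c,px); z=np.median(p[:,2]); p=p[abs(p[:,2]-z)<.03]
    m=p.mean(0);n=np.linalg.svd(p-m)[2][2];n*=np.sign(n[2]);print(nm,len(p),m.round(4),n.round(3),(n@m).round(4), np.std((p-m)@n).round(4))
for k,px in {'mug':(249,281),'maulhead':(357,279),'bottle':(343,110),'jar':(254,160),'bench':(300,300)}.items(): print(k,pts(c,[px])[0].round(3))
# box top corners
m=((c['color'].min(2)>150)).astype(np.uint8)
m=cv2.morphologyEx(m,cv2.MORPH_CLOSE,np.ones((5,5)))
for ct in cv2.findContours(m,0,2)[0]:
    if cv2.contourArea(ct)>2500: r=cv2.minAreaRect(ct);print(r,cv2.boxPoints(r).round(1).tolist())
E
```

```text
top ext [237.2 214.7] [231 206  14  19 198] [0.4871 0.215  0.2076]
top mains [357.9 191. ] [352 183  13  17 164] [ 0.5579 -0.099   0.1341]
top start [385.1 196.2] [381 193   9   8  55] [ 0.5411 -0.1719  0.1417]
top stop [412.9 201.4] [407 196  13  12 128] [ 0.5242 -0.2442  0.153 ]
top dial [435.9 205.5] [429 198  15  15 171] [ 0.5128 -0.3064  0.149 ]
scene ext [400.  153.2] [393 147  16  14 159] [0.4949 0.2148 0.2098]
scene mains [282.3 217.2] [276 211  14  14 146] [ 0.5713 -0.0994  0.1449]
scene start [249.4 216.6] [244 213  11   8  74] [ 0.548  -0.1701  0.1436]
scene stop [215.8 215.8] [208 210  17  13 156] [ 0.5341 -0.2429  0.1517]
scene dial [186.5 220.9] [177 213  20  15 210] [ 0.5253 -0.3082  0.1446]
tri ext [0.4881 0.2172 0.2043]
tri mains [ 0.5584 -0.0979  0.1327]
tri start [ 0.5419 -0.171   0.1383]
tri stop [ 0.5258 -0.2444  0.1446]
tri dial [ 0.5148 -0.3095  0.1353]
ext 220 [0.5552 0.2035 0.1996] [0.01  0.001 1.   ] 0.2051 0.0008
pan 1508 [ 0.5347 -0.2061  0.128 ] [-0.214  0.044  0.976] 0.0012 0.001
mug [0.314 0.221 0.007]
maulhead [ 0.319 -0.096  0.058]
bottle [ 0.767 -0.06   0.2  ]
jar [0.615 0.165 0.262]
bench [0.258 0.069 0.001]
((395.6000061035156, 197.80001831054688), (111.80171203613281, 69.78392791748047), 10.619654655456543) [[334.20001220703125, 221.8000030517578], [347.1000061035156, 153.1999969482422], [457.0, 173.8000030517578], [444.1000061035156, 242.39999389648438]]
((241.70538330078125, 189.4984130859375), (60.974342346191406, 92.19340515136719), 10.175511360168457) [[203.60000610351562, 229.5], [219.8000030517578, 138.6999969482422], [279.8999938964844, 149.5], [263.6000061035156, 240.3000030517578]]
```

Emit:
drive_tool(
  claw=[0,0,0,0,0,0,0,0],
  slide=[
    [0,0,0.08],
    [0.02,0.06,0.15],
    [0.24,0.66,0.19],
    [0.24,0.66,0.19],
    [0.24,0.66,0.19],
    [0.24,0.66,0.19],
    [0.24,0.66,0.19],
    [0.24,0.66,0.19],
  ],
  yaw=[0,0,0,-0.03,-0.06,-0.09,-0.12,-0.15],
  newtons=40,
)

```text
time: 0.77
tool_pos: [0.3473, -0.3633, 0.4938]
tcp_rot: [-3.138, 0.146, 0.001]
wrist_force: [1.3, 0.4, 0.2]
width: -0.002
grip_force: 0.0
```

Emit:
drive_tool(
  claw=[0,0,0,0,0,0,0,0],
  slide=[
    [0.2,0.76,0],
    [0.2,0.76,0],
    [0.2,0.76,0],
    [0.2,0.76,0],
    [0.2,0.76,0],
    [0.2,0.76,0],
    [0.2,0.76,0],
    [0.2,0.76,0],
  ],
  yaw=[-0.037,-0.037,-0.037,-0.037,-0.037,-0.037,-0.037,-0.037],
)

```text
time: 1.43
tool_pos: [0.4316, -0.0418, 0.494]
tcp_rot: [3.125, -0.32, 0.0]
wrist_force: [0.9, -0.1, 0.5]
width: -0.0
grip_force: 0.0
```

Emit:
drive_tool(
  claw=[0,0,0,0,0,0,0,0],
  slide=[
    [0.1,0.5,0],
    [0.1,0.5,0],
    [0.1,0.5,0],
    [0.1,0.5,0],
    [0.1,0.5,0],
    [0.1,0.5,0],
    [0.1,0.5,0],
    [0.1,0.5,0],
  ],
  yaw=[0,0,0,0,0,0,0,0],
)

```text
time: 2.1
tool_pos: [0.4818, 0.2085, 0.4932]
tcp_rot: [3.125, -0.313, -0.003]
wrist_force: [0.9, -1.0, -0.1]
width: -0.002
grip_force: 0.0
```

```bash
python3 - <<'E'
from h import *
c=shot('wrist');s=bot.read_state();print(s['tool_pos'],s['tcp_rot'],c['eye'],c['rotation'])
def proj(p):
    R=cv2.Rodrigues(np.array(c['rotation']))[0];q=(np.array(p)-c['eye'])@R;x=q[0]/-q[2];y=-q[1]/-q[2];k=1+c['k1']*(x*x+y*y);return (c['mtx']@[x*k,y*k,1])[:2]
print(proj([.488,.216,.208]),proj(s['tool_pos']-[0,0,.173]))
E
```

```text
[0.48172928 0.20694312 0.49332229] [ 3.12429516e+00 -3.15216469e-01 -2.48328181e-03] [0.54940729 0.19400112 0.46181306] [-0.20174171  0.24660166 -1.75706127]
[310.06799984 194.49742531] [322.3230124  256.79677576]
```

View pics/wrist0.png

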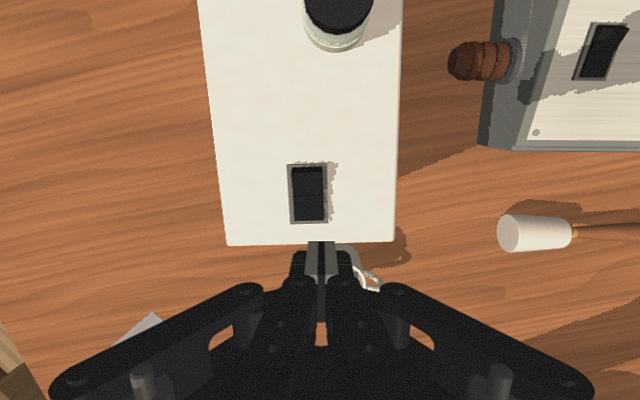

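The wrist view shows the extractor rim spanning about (287–327, 163–223), close to where I predicted it. I'll refine the measurement from this view.

```bash
python3 - <<'E'
from h import *
c=dict(np.load('wrist.npz'));g=cv2.cvtColor(c['color'],cv2.COLOR_RGB2GRAY)
for nm,(u0,u1,v0,v1) in {'ext':(275,345,150,235),'mains':(565,640,12,95)}.items():
  for th,z in ((60,.209),(125,.204)):
    m=np.zeros_like(g);m[v0:v1,u0:u1]=g[v0:v1,u0:u1]<th
    cs=max(cv2.findContours(m,0,1)[0],key=cv2.contourArea);b=cv2.boxPoints(cv2.minAreaRect(cs))
    pl=([0,0,1],z) if nm=='ext' else ([-.2127,.049,.976],.0012+(z-.2))
    p=onplane(c,b,*pl);print(nm,th,p.mean(0).round(4),[np.linalg.norm(p[i]-p[i-1]).round(4) for i in range(2)],[np.arctan2(*(p[i]-p[i-1])[1::-1]).round(3) for i in range(2)])
E
```

```text
ext 60 [0.4892 0.2182 0.209 ] [np.float64(0.0475), np.float64(0.026)] [np.float64(-0.188), np.float64(-1.732)]
ext 125 [0.4881 0.2183 0.204 ] [np.float64(0.054), np.float64(0.0335)] [np.float64(-0.19), np.float64(-1.73)]
mains 60 [ 0.5577 -0.0926  0.1366] [np.float64(0.0361), np.float64(0.0535)] [np.float64(1.018), np.float64(-0.387)]
mains 125 [ 0.5562 -0.0973  0.1314] [np.float64(0.0466), np.float64(0.0619)] [np.float64(1.103), np.float64(-0.228)]
```

Emit:
drive_tool(
  claw=[0,0,0,0,0,0,0],
  slide=[
    [0.04,0.016,0],
    [0.04,0.016,-0.08],
    [0.04,0.016,-0.15],
    [0.04,0.016,-0.19],
    [0.04,0.016,-0.19],
    [0.04,0.016,-0.19],
    [0.04,0.016,-0.19],
  ],
  yaw=[0,0,0,0,0,0,0],
)

```text
time: 2.73
tool_pos: [0.5025, 0.2132, 0.401]
tcp_rot: [-3.124, 0.322, -0.004]
wrist_force: [-0.5, -0.3, 0.8]
width: -0.003
grip_force: 0.0
```

Emit:
drive_tool(
  claw=[0,0,0,0,0,0],
  slide=[
    [0,0,-0.004],
    [0,0,-0.008],
    [0,0,-0.012],
    [0,0,-0.016],
    [0,0,-0.016],
    [0,0,-0.016],
  ],
  yaw=[0,0,0,0,0,0],
)

```text
time: 3.23
tool_pos: [0.5018, 0.2142, 0.3911]
tcp_rot: [3.125, -0.319, -0.0]
wrist_force: [-0.2, -0.2, 0.0]
width: 0.002
grip_force: 0.0
```

Emit:
drive_tool(
  claw=[0,0,0,0,0,0],
  slide=[
    [0,0,-0.004],
    [0,0,-0.008],
    [0,0,-0.012],
    [0,0,-0.014],
    [0,0,-0.014],
    [0,0,-0.014],
  ],
  yaw=[0,0,0,0,0,0],
)

```text
time: 3.73
tool_pos: [0.5017, 0.2141, 0.3837]
tcp_rot: [3.125, -0.319, -0.002]
wrist_force: [0.3, -0.5, -0.6]
width: 0.001
grip_force: 0.0
```

Emit:
drive_tool(
  claw=[0,0,0,0],
  slide=[
    [0,0,-0.003],
    [0,0,-0.006],
    [0,0,-0.006],
    [0,0,-0.006],
  ],
  yaw=[0,0,0,0],
)

```text
time: 4.07
tool_pos: [0.5018, 0.2141, 0.3809]
tcp_rot: [3.125, -0.319, -0.001]
wrist_force: [0.1, 0.5, 0.6]
width: -0.003
grip_force: 0.0
```

Emit:
drive_tool(
  claw=[0,0,0,0],
  slide=[
    [0,0,-0.003],
    [0,0,-0.005],
    [0,0,-0.005],
    [0,0,-0.005],
  ],
  yaw=[0,0,0,0],
)

```text
time: 4.4
tool_pos: [0.5019, 0.2142, 0.3804]
tcp_rot: [-3.125, 0.319, -0.001]
wrist_force: [-2.6, -1.7, 8.8]
width: -0.0
grip_force: 4.0
```

```bash
python3 - <<'E'
from h import *
c=shot('wrist');s=bot.read_state();print(s['tool_pos'],s['wrist_force'])
c=shot('scene');cv2.imwrite('pics/s1.png',cv2.resize(c['color'][100:240,330:480,::-1],None,fx=4,fy=4,interpolation=cv2.INTER_CUBIC))
E
```

```text
[0.50191185 0.21417497 0.38045532] [-2.88297802 -1.79905443  7.77122039]
```

View pics/wrist0.png

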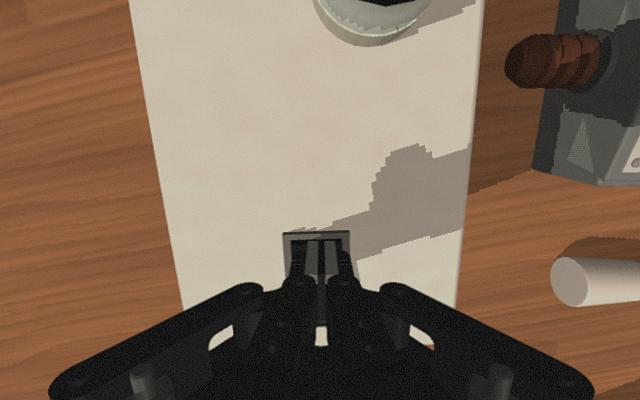

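Emit:
drive_tool(
  claw=[0,0,0,0,0,0,0,0],
  slide=[
    [0,0,0.06],
    [0,0,0.14],
    [0,0,0.18],
    [0,0,0.18],
    [0,0,0.18],
    [0,0,0.18],
    [0,0,0.18],
    [0,0,0.18],
  ],
  yaw=[0,0,0,0,0,0,0,0],
)

```text
time: 5.17
tool_pos: [0.5015, 0.214, 0.4666]
tcp_rot: [3.124, -0.319, -0.005]
wrist_force: [-0.6, -0.4, 0.2]
width: -0.002
grip_force: 0.0
```

```bash
python3 - <<'E'
from h import *
c=shot('wrist');cv2.imwrite('pics/s2.png',cv2.resize(c['color'][120:300,230:440,::-1],None,fx=3,fy=3,interpolation=cv2.INTER_CUBIC))
d=c['depth'];print(bot.read_state()['tool_pos'])
q=np.array([.4882,.2175,.2]);a=np.array([np.cos(-.19),np.sin(-.19),0])
R=cv2.Rodrigues(np.array(c['rotation']))[0]
for s in (-22,-18,-14,-8,8,14,18,22):
    p=(q+a*s/1000+[0,0,.01]-c['eye'])@R;x,y=p[0]/-p[2],p[1]/p[2];k=1+c['k1']*(x*x+y*y)
    u=(c['mtx']@[x*k,y*k,1])[:2];print(s,u.round(),pts(c,[u])[0].round(4))
E
```

```text
[0.50160058 0.21403634 0.46683529]
-22 [319. 251.] [0.5111 0.2119 0.3079]
-18 [319. 246.] [0.5113 0.2119 0.3032]
-14 [319. 242.] [0.511  0.2121 0.2971]
-8 [319. 235.] [0.4799 0.2191 0.2089]
8 [318. 216.] [0.4949 0.2163 0.2063]
14 [318. 209.] [0.501  0.2151 0.2068]
18 [318. 204.] [0.505  0.2143 0.2069]
22 [318. 199.] [0.5086 0.2136 0.2055]
```

View pics/s2.png

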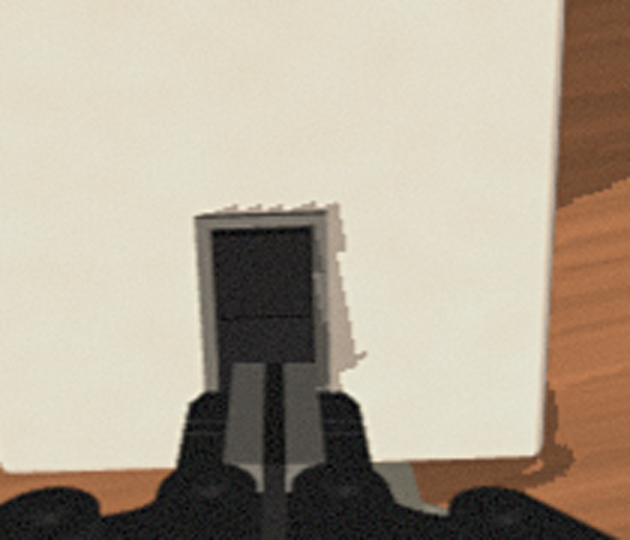

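The +x half now lies level at 207 mm, so the extractor is on. Next is the burnisher.

Emit:
drive_tool(
  claw=[0,0,0,0,0,0,0,0],
  slide=[
    [0.04,-0.63,0],
    [0.04,-0.63,0],
    [0.04,-0.63,0],
    [0.04,-0.63,0],
    [0.04,-0.63,0],
    [0.04,-0.63,0],
    [0.04,-0.63,0],
    [0.04,-0.63,0],
  ],
  yaw=[-0.008,-0.008,-0.008,-0.008,-0.008,-0.008,-0.008,-0.008],
)

```text
time: 5.88
tool_pos: [0.5215, -0.1044, 0.4678]
tcp_rot: [3.119, -0.362, -0.002]
wrist_force: [-0.0, 0.1, 0.1]
width: 0.003
grip_force: 0.0
```

Emit:
drive_tool(
  claw=[0,0,0],
  slide=[
    [0,0,0],
    [0,0,0],
    [0,0,0],
  ],
  yaw=[0,0,0],
)

```text
time: 6.13
tool_pos: [0.5218, -0.1006, 0.4679]
tcp_rot: [-3.12, 0.359, 0.002]
wrist_force: [-0.0, 0.1, 0.3]
width: 0.003
grip_force: 0.0
```

```bash
python3 - <<'E'
from h import *
c=shot('wrist');print(bot.read_state()['tool_pos'])
R=cv2.Rodrigues(np.array(c['rotation']))[0]
for q in ([.558,-.098,.134],[.541,-.171,.14]):
    p=(np.array(q)-c['eye'])@R;x,y=p[0]/-p[2],p[1]/p[2];k=1+c['k1']*(x*x+y*y);print((c['mtx']@[x*k,y*k,1])[:2])
E
```

```text
[ 0.52184164 -0.10001906  0.46808936]
[309.82868613 153.01971691]
[386.52667056 153.77347241]
```

View pics/wrist0.png

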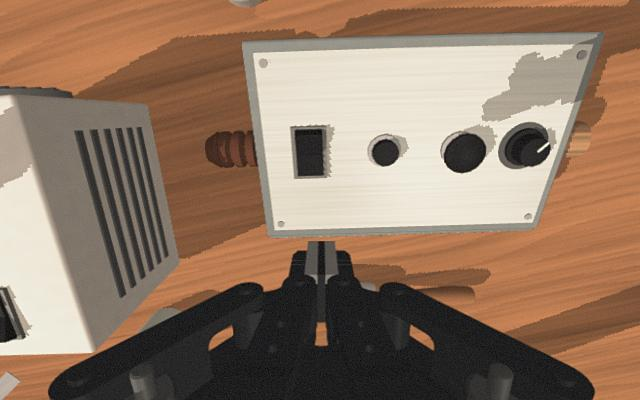

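The mains rocker is at about (310,152), start at (386,150), stop at (464,152) and the dial at (525,146), all close to prediction.

```bash
python3 - <<'E'
from h import *
c=dict(np.load('wrist.npz'));g=cv2.cvtColor(c['color'],cv2.COLOR_RGB2GRAY)
px=[(u,v) for u in range(275,530,4) for v in range(70,215,4) if c['color'][v,u].min()>150]
p=pts(c,px);m=np.median(p,0)
for _ in range(3):
    m=p.mean(0);n=np.linalg.svd(p-m)[2][2];n*=np.sign(n[2]);p=p[abs((p-m)@n)<.004]
print(n.round(4),(n@m).round(4),len(p),'yaw',np.arctan2(-n[1],-n[0]).round(3),'tilt',np.arccos(n[2]).round(3))
for nm,(u0,u1,v0,v1),th,h in (('rock',(285,335,118,185),60,.009),('rim',(285,335,118,185),125,.004),('start',(360,408,130,172),60,.012),('stop',(436,495,125,180),60,.023)):
    k=np.zeros_like(g);k[v0:v1,u0:u1]=g[v0:v1,u0:u1]<th
    cs=max(cv2.findContours(k,0,1)[0],key=cv2.contourArea);b=cv2.boxPoints(cv2.minAreaRect(cs))
    q=onplane(c,b,n,n@m+h);ctr=q.mean(0);print(nm,ctr.round(4),'face',(ctr-h*n).round(4),[np.linalg.norm(q[i]-q[i-1]).round(4) for i in range(2)],pts(c,[b.mean(0)])[0].round(4))
E
```

```text
[-0.2139  0.042   0.9759] 0.001 1948 yaw -0.194 tilt 0.22
rock [ 0.5584 -0.0975  0.1368] face [ 0.5603 -0.0979  0.128 ] [np.float64(0.0469), np.float64(0.0255)] [ 0.5591 -0.0976  0.1354]
rim [ 0.5579 -0.0976  0.1316] face [ 0.5588 -0.0977  0.1277] [np.float64(0.0502), np.float64(0.0298)] [ 0.5592 -0.098   0.1354]
start [ 0.5427 -0.1699  0.1396] face [ 0.5453 -0.1704  0.1279] [np.float64(0.0266), np.float64(0.0233)] [ 0.5431 -0.1697  0.1408]
stop [ 0.5266 -0.2408  0.1504] face [ 0.5315 -0.2418  0.1279] [np.float64(0.0393), np.float64(0.0355)] [ 0.5272 -0.2407  0.1509]
```

Emit:
drive_tool(
  claw=[0,0,0,0,0,0,0,0],
  slide=[
    [0.082,0.004,0],
    [0.082,0.004,-0.08],
    [0.082,0.004,-0.15],
    [0.082,0.004,-0.22],
    [0.082,0.004,-0.27],
    [0.082,0.004,-0.286],
    [0.082,0.004,-0.286],
    [0.082,0.004,-0.286],
  ],
  yaw=[0,0,0,0,0,0,0,0],
)

```text
time: 6.85
tool_pos: [0.5634, -0.0979, 0.3265]
tcp_rot: [-3.121, 0.356, -0.001]
wrist_force: [-0.2, -0.2, 0.1]
width: 0.001
grip_force: 0.0
```

Emit:
drive_tool(
  claw=[0,0,0,0,0,0],
  slide=[
    [0,0,-0.004],
    [0,0,-0.008],
    [0,0,-0.012],
    [0,0,-0.016],
    [0,0,-0.016],
    [0,0,-0.016],
  ],
  yaw=[0,0,0,0,0,0],
)

```text
time: 7.35
tool_pos: [0.5629, -0.0989, 0.3179]
tcp_rot: [3.121, -0.359, 0.0]
wrist_force: [0.5, 0.4, 0.4]
width: 0.003
grip_force: 0.0
```

Emit:
drive_tool(
  claw=[0,0,0,0,0,0],
  slide=[
    [0,0,-0.003],
    [0,0,-0.006],
    [0,0,-0.009],
    [0,0,-0.011],
    [0,0,-0.011],
    [0,0,-0.011],
  ],
  yaw=[0,0,0,0,0,0],
)

```text
time: 7.85
tool_pos: [0.5626, -0.0988, 0.3115]
tcp_rot: [-3.121, 0.359, 0.002]
wrist_force: [0.1, 0.8, -0.0]
width: -0.004
grip_force: 0.0
```

Emit:
drive_tool(
  claw=[0,0,0,0],
  slide=[
    [0,0,-0.003],
    [0,0,-0.005],
    [0,0,-0.005],
    [0,0,-0.005],
  ],
  yaw=[0,0,0,0],
)

```text
time: 8.18
tool_pos: [0.5628, -0.0988, 0.311]
tcp_rot: [3.121, -0.358, -0.001]
wrist_force: [-4.0, 0.6, 8.7]
width: -0.003
grip_force: 4.6
```

Emit:
drive_tool(
  claw=[0,0,0,0,0,0,0,0],
  slide=[
    [0,0,0.05],
    [0,0,0.12],
    [-0.05,-0.14,0.12],
    [-0.05,-0.14,0.12],
    [-0.05,-0.14,0.12],
    [-0.05,-0.14,0.12],
    [-0.05,-0.14,0.12],
    [-0.05,-0.14,0.12],
  ],
  yaw=[0,0,0,0,0,0,0,0],
)

```text
time: 8.85
tool_pos: [0.538, -0.1681, 0.3691]
tcp_rot: [-3.12, 0.358, 0.001]
wrist_force: [-0.3, -0.0, 0.5]
width: -0.001
grip_force: 0.0
```

```bash
python3 - <<'E'
from h import *
c=shot('wrist');print(bot.read_state()['tool_pos'])
o=np.array([.5595,-.0978,.128]);a=np.array([.956,-.194,.218]);n=np.array([-.214,.043,.976]);R=cv2.Rodrigues(np.array(c['rotation']))[0]
for s in (-20,-14,-8,8,14,20):
    p=(o+a*s/1000+n*.008-c['eye'])@R;x,y=p[0]/-p[2],p[1]/p[2];k=1+c['k1']*(x*x+y*y)
    u=(c['mtx']@[x*k,y*k,1])[:2];q=pts(c,[u])[0];print(s,u.round(),((q-o)@a*1000).round(1),((q-o)@n*1000).round(1))
E
```

```text
[ 0.53808881 -0.1679567   0.36914984]
-20 [221. 238.] -16.6 12.9
-14 [220. 231.] -12.3 10.6
-8 [218. 224.] -7.4 9.0
8 [214. 205.] 7.7 7.4
14 [212. 197.] 13.7 7.4
20 [210. 189.] 19.6 7.1
```

Mains is on: its +x half is level at 7 mm and the −x half is raised. Next I press start.

Emit:
drive_tool(
  claw=[0,0,0,0,0,0],
  slide=[
    [0,-0.001,-0.05],
    [0,-0.001,-0.09],
    [0,-0.001,-0.1],
    [0,-0.001,-0.104],
    [0,-0.001,-0.104],
    [0,-0.001,-0.104],
  ],
  yaw=[0,0,0,0,0,0],
)

```text
time: 9.4
tool_pos: [0.5386, -0.1692, 0.3187]
tcp_rot: [3.121, -0.358, 0.002]
wrist_force: [0.6, -0.5, -0.1]
width: 0.005
grip_force: 0.0
```

Emit:
drive_tool(
  claw=[0,0,0,0,0,0],
  slide=[
    [0,0,-0.003],
    [0,0,-0.006],
    [0,0,-0.009],
    [0,0,-0.012],
    [0,0,-0.014],
    [0,0,-0.014],
  ],
  yaw=[0,0,0,0,0,0],
)

```text
time: 9.9
tool_pos: [0.5387, -0.1696, 0.3117]
tcp_rot: [3.121, -0.359, 0.005]
wrist_force: [1.6, 1.0, 4.2]
width: -0.001
grip_force: 1.8
```

Emit:
drive_tool(
  claw=[0,0,0,0,0],
  slide=[
    [0,0,-0.003],
    [0,0,-0.006],
    [0,0,-0.008],
    [0,0,-0.008],
    [0,0,-0.008],
  ],
  yaw=[0,0,0,0,0],
)

```text
time: 10.32
tool_pos: [0.5388, -0.1696, 0.3089]
tcp_rot: [3.12, -0.359, 0.005]
wrist_force: [0.3, 0.5, 11.5]
width: -0.001
grip_force: 5.4
```

The force is 11.5 N, well above the 5.4 N spring, and the height is the predicted .309, so the button is bottomed. I'll retreat.

Emit:
drive_tool(
  claw=[0,0,0,0,0,0,0,0],
  slide=[
    [0,0,0.03],
    [0,0,0.1],
    [0,0,0.18],
    [0,0,0.25],
    [0,0,0.25],
    [-0.1,0,0.25],
    [-0.1,0,0.25],
    [-0.1,0,0.25],
  ],
  yaw=[0,0,0,0,0,0,0,0],
)

```text
time: 10.98
tool_pos: [0.4853, -0.169, 0.4296]
tcp_rot: [-3.12, 0.36, 0.008]
wrist_force: [0.3, 0.2, -0.7]
width: 0.003
grip_force: 0.0
```

```bash
python3 - <<'E'
from h import *
c=shot('wrist');s=bot.read_state();print(s['tool_pos'],s['wrist_force'])
n=np.array([-.214,.043,.976]);R=cv2.Rodrigues(np.array(c['rotation']))[0]
for nm,o,h in (('start',[.5453,-.1704,.128],.01),('stop',[.5315,-.2418,.128],.022)):
    o=np.array(o);p=(o+n*h-c['eye'])@R;x,y=p[0]/-p[2],p[1]/p[2];k=1+c['k1']*(x*x+y*y)
    u=(c['mtx']@[x*k,y*k,1])[:2];print(nm,u.round(),((pts(c,[u])[0]-o)@n*1000).round(1))
E
```

```text
[ 0.48657603 -0.16917451  0.4302835 ] [ 0.79602594  0.36585854 -0.24796207]
start [306. 131.] 13.1
stop [396. 132.] 23.6
```

View pics/wrist0.png

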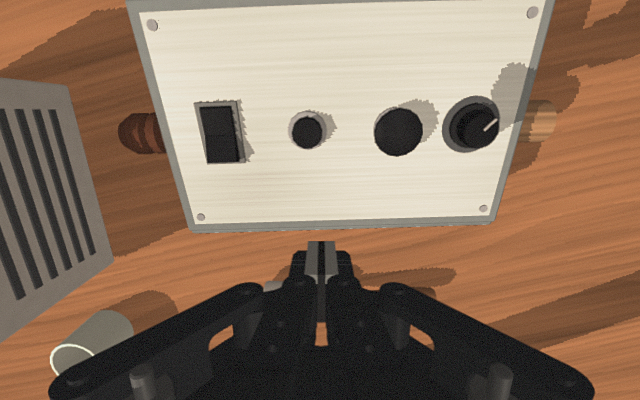

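The start button at (306,131) is back out at 13.1 mm, stop at (396,132) is untouched at 23.6 mm, and the dial and mains rocker look right. The gripper is clear of everything, so I'm handing in.

```bash
python3 -c "
from workcell import bot
print(bot.finish_job())"
```

```text
the job is handed in; nothing more can be done
None
```

The job is handed in, with no verdict returned: extractor on, then burnisher on, then start pushed fully in and back out; stop and dial were not touched, and the arm went nowhere near the loose items.

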